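# Tip the leftover terminal blocks back into their stock bin

### The job

Two tip-up trays stand on the panel-wiring bench, each hinged over its own stock bin. Take the bar handle of the tray that holds the flat terminal blocks, tip the tray up until all three blocks have slid into its bin, then lower it gently back to level without letting it drop, and let go. Leave the tray with the cable glands down.

Things in the scene. Friction and masses are not known exactly. Their poses are not given: they have to be found in the camera images.
- block_handle (a point): Middle of the round level bar handle (12 mm thick, 110 mm long) of the steel tray holding the terminal blocks, 120 mm above the table, 65 mm off the tray's end wall, nothing under it. x runs across the bar towards tray, hinge and bin; y along the bar; z up while the tray is down. The hinge axis, parallel to the bar, is 215 mm from here along x and 20 mm lower. Left or right half of the bench.
- block_tray (a joint): Tip angle of that tray, rad: 0 down and level, grows as the handle is lifted up and over towards the bin, stop at 1.35. The blocks slide out at 0.4 to 0.9. It weighs 0.35 kg and falls back if let go. Tray 150 mm long, 146 mm wide, walls 38 mm high on three sides, open at the bin end; fixed stand.
- block_bin (a point): Point on the inner floor (6 mm above the table) of the fixed dark grey stock bin beyond that tray, midway along the foot of its near wall, straight below the hinge; the bin inside spans 175 mm from here along +x and 80 mm either side along y; walls rise 120 mm above the table, 90 mm on the tray's side. x points away from the tray, z up.
- block0_center (a point): Terminal block, one of three alike: a chunky light grey plastic slab 50 x 42 x 18 mm with a narrower foot on one long side, 35 to 70 g, lying flat in the tray at the start. The point is its centre.
- block1_center (a point): Terminal block, one of three alike: a chunky light grey plastic slab 50 x 42 x 18 mm with a narrower foot on one long side, 35 to 70 g, lying flat in the tray at the start. The point is its centre.
- block2_center (a point): Terminal block, one of three alike: a chunky light grey plastic slab 50 x 42 x 18 mm with a narrower foot on one long side, 35 to 70 g, lying flat in the tray at the start. The point is its centre.
- gland_tray (a joint): Tip angle, rad, of the other tray, of the same build, that holds three round-capped cable glands (34 mm wide, 42 mm tall, standing on their hexagons): 0 down. To be left down.
There are look-alikes about, which are no part of the job. Leave any green or orange look-alike of the part that bears block1_center alone.

How it is judged:
By the outcome, as a careful person would: the job done as asked, in the order asked, and still so for the second after the job is handed in, with the robot touching nothing.
It also fails if it takes over 45 s, if anything falls off the work surface, if the arm or the gripper's body presses on something with over 40 N, if the wrist force passes 120 N, or if a joint passes its speed limit or range.

### The arm

A 6-joint arm with a two-finger parallel gripper is mounted at the origin on the work surface. World frame = base frame: x ahead of the robot, y to its left, z up, the work surface at z = 0. Lengths are in mm, angles in rad, forces in N, time in s.
With the tool pointing down it reaches from about 300 to 750 mm from the base axis. Payload 8.5 kg.
Tool frame: the origin (TCP) lies between the finger pads; the fingertips stand 19 mm ahead of it and the grasp point (between the pads) is the TCP; z points along the fingers, y is the line along which they close (so a half turn about z gives the same grasp; the last joint's range is limited). The gripper opens to 85 mm and grips with 20 to 120 N. Pads are 22 mm wide; open, the fingers measure 114 mm over their backs; the gripper's body (76 mm by 85 mm) begins 54 mm behind the grasp point. The pads swing forward as they close: fully open they stand 13 mm farther back than shut.
Start: joints at [0.993, 0.381, 1.297, -0, 1.464, -0.215], TCP at [195.182, 514.183, 250.322] pointing down, gripper open.
Joint ranges: [-3.11, 3.11], [-0.89, 2.33], [0.22, 2.48], [-1.42, 4.56], [0.17, 2.85], [-2.88, 2.88]. Speed limits (rad/s): [2.39, 2.39, 3.14, 3.14, 3.14, 3.14].

### API

Orientations are given as a unit quaternion [x, y, z, w].
In Python, from plant import r gives the robot as it stands. The module is installed in compiled form; this text tells all that it offers.
- The arm moves only by the shell command python3 -m jog 'ROWS' [FORCE]. ROWS is JSON, a list of rows, each an object with "dp": the shift along the tool's x, y, z in m, a list of three; "angular": the turn, a rotation vector about the tool's x, y, z in degrees, a list of three; "hand": the finger opening in m, from 0 to 0.0854. A call has 1 to 10 rows; each row shifts and turns the commanded pose from where the row before left it, along the tool's axes as they then stand; what a row does not reach is not made up. A row lasts 1/10 s, in which the tool goes at most 50 mm and 8.59 degrees, less where a joint would pass 70% of its speed; a pose out of reach is approached as far as the arm can. A call with a gripper value outside its range is refused whole. The fingers move at their own pace and stop on an object; FORCE is the grip in N (left out, the last holds). Time passes only in rows, so rows that do not move let the fingers close. It gives the time, the measured TCP pose, the force, the opening and the grip force at its end, in the units of the state.
- r.get_obs(): the state, without advancing time (a new reading comes with each control period).
- r.snapshot(name): name is "scene" or "top" or "wrist"; returns the picture (400x640x3 uint8, red, green, blue); there is no depth.
- r.calibration(name): a dict with "fovy" (degrees; the focal length in pixels is half the picture's height over the tangent of half this angle, whatever the lens; pixels are square), "cx", "cy" (the principal point, pixels), "extrinsics" (4x4, takes a point from world to camera coordinates); the wrist camera has in their place "hand_eye" (4x4, takes a point from camera to tool coordinates, whose origin is the TCP and whose axes are the flange's). Camera axes: x right, y up, looking along -z (the intrinsics and any distortion apply to the point x, -y, -z); pixel columns grow to the right and rows downward; lengths in mm; the calibration is good to about 2 mm. The wrist camera is an equidistant fisheye: a pixel r from the principal point sees the ray r / f radians off the axis. A picture is of the moment at which its call begins: read the wrist's pose just before it. calibration takes no time and is no camera call.
- r.job_done(): hands the job in; it is judged then, once.
The state is a dict: "clock": time; "joints": joint angles; "dq": joint speeds; "joint_torque": joint torques, N m; "ee_pos": TCP position; "orientation": TCP orientation; "wrist_force": force on the tool from outside, world axes, zero at the start; "torque": the same for the moment, N m; "finger_gap": opening from 0.0 (shut) to 1.0 (fully open); "grip_force": force on a finger pad.
Only numpy, scipy, OpenCV 4.12 (cv2) and the standard library are available. Lean on these libraries where they do the work, as an engineer would, in place of code of your own. Each camera call takes 0.05 s, during which the arm holds its last target. There are 200 camera calls.

## Working session

There is one attempt and no reset: what is moved stays moved. The work goes in short steps, Python scripts to look and compute and a shell command to move; the robot and the scene stay as the last step left them, time stands still between calls to the robot, and variables do not carry over. Pictures are saved under pics/ and viewed, at most 10 in all, crops included, and the job is handed in when it is done.

```bash
mkdir -p pics; python3 - <<'E'
from plant import r
import cv2,numpy as np
for n in("scene","top"):
    cv2.imwrite(f"pics/{n}0.png",r.snapshot(n)[:,:,::-1])
    c=r.calibration(n);print(n,c["fovy"],c["cx"],c["cy"],np.round(c["extrinsics"],3).tolist(),[k for k in c])
print(r.get_obs());print(r.calibration("wrist"))
E
```

```text
scene 54.09211532205402 319.8564962561597 192.65458060217003 [[0.866, 0.5, -0.012, -465.765], [-0.401, 0.707, 0.583, 116.421], [0.3, -0.5, 0.812, -1356.606], [0.0, 0.0, 0.0, 1.0]] ['fovy', 'cx', 'cy', 'extrinsics']
top 46.53213096493573 316.6647471081738 209.4958426857243 [[0.004, -1.0, 0.031, 28.214], [0.99, 0.008, 0.143, -548.248], [-0.144, 0.03, 0.989, -1126.448], [0.0, 0.0, 0.0, 1.0]] ['fovy', 'cx', 'cy', 'extrinsics']
{'clock': 0.1, 'joints': array([ 9.92721565e-01,  3.81146093e-01,  1.29813721e+00, -5.38811283e-05,
        1.46360805e+00, -2.15296509e-01]), 'dq': array([ 0.00079478, -0.00012992, -0.00163951,  0.00012297, -0.0004244 ,
       -0.00060358]), 'joint_torque': array([ 4.29127205e-03, -4.49219549e+01, -2.31658834e+01, -1.02487252e-04,
        3.64823711e-03, -2.64799276e-06]), 'ee_pos': array([195.06355425, 514.00011604, 249.78023024]), 'orientation': array([ 1.80393193e-01,  9.83594364e-01, -6.09274273e-04, -2.26180976e-04]), 'wrist_force': array([ 1.34423506, -0.6232148 , -0.92376423]), 'torque': array([-0.00183296, -0.00600594, -0.01722238]), 'grip_force': 0.0, 'finger_gap': 1.0024344065014006}
{'fovy': 65.70646984690485, 'cx': 321.38422913972573, 'cy': 200.99882598348617, 'hand_eye': array([[ 2.29102445e-04,  9.54366808e-01,  2.98636808e-01,
         7.60127614e+01],
       [ 9.99999667e-01,  1.51155392e-05, -8.15465913e-04,
         7.63517764e-01],
       [-7.82767657e-04,  2.98636895e-01, -9.54366487e-01,
        -1.23661714e+02],
       [ 0.00000000e+00,  0.00000000e+00,  0.00000000e+00,
         1.00000000e+00]])}
```

View pics/scene0.png

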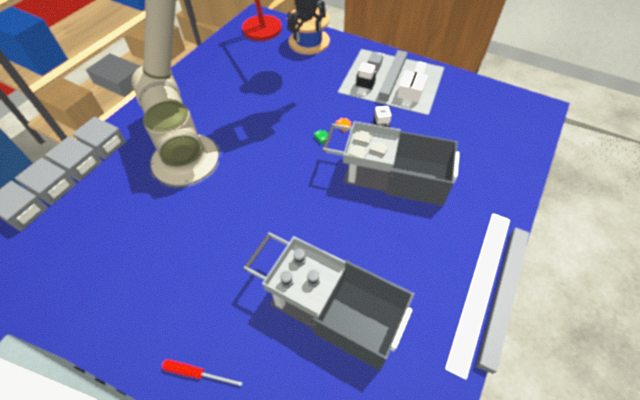

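View pics/top0.png

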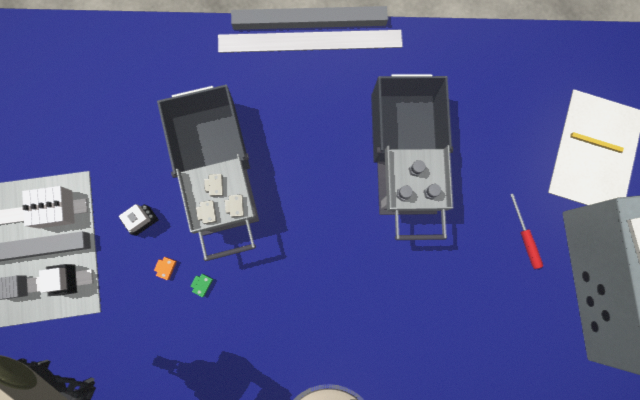

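The left tray (top view, bar from (206,258) to (253,247)) holds three flat light grey slabs at (214,184), (206,212) and (235,206). The right tray has three round caps at (418,168), (405,193) and (434,191), so those are the glands. The green (202,286) and orange (165,268) blocks on the table are look-alikes. I'll confirm the choice in a crop and locate the handle.

```bash
cat > h.py <<'E'
import numpy as np,cv2
from plant import r
from scipy.spatial.transform import Rotation as R
def ray(n,u,v):
    c=r.calibration(n);f=200/np.tan(np.radians(c["fovy"]/2));E=np.array(c["extrinsics"])
    d=E[:3,:3].T@np.array([(u-c["cx"])/f,-(v-c["cy"])/f,-1]);o=-E[:3,:3].T@E[:3,3];return o,d
def atz(n,u,v,z):
    o,d=ray(n,u,v);return o+d*(z-o[2])/d[2]
E
python3 - <<'E'
from h import *
im=cv2.imread("pics/top0.png")[150:270,150:470]
cv2.imwrite("pics/c1.png",cv2.resize(im,None,fx=2.5,fy=2.5,interpolation=2))
a=atz("top",206,258,120);b=atz("top",253,247,120)
print(a,b,(a+b)/2,np.linalg.norm(a-b),np.degrees(np.arctan2(*(a-b)[[1,0]])))
for p in((159,100),(229,87)):print(atz("top",*p,120))
a=atz("scene",326,151,120);b=atz("scene",335,127,120);print(a,b,(a+b)/2)
E
```

```text
[422.47752205 285.93301641 120.        ] [448.15802853 179.8325439  120.        ] [435.31777529 232.88278015 120.        ] 109.16409062197323 103.60617311091025
[797.07741736 411.59493285 120.        ]
[832.49628271 246.51827811 120.        ]
[458.50231773 178.24099406 120.        ] [432.87140512 282.87563956 120.        ] [445.68686142 230.55831681 120.        ]
```

View pics/c1.png

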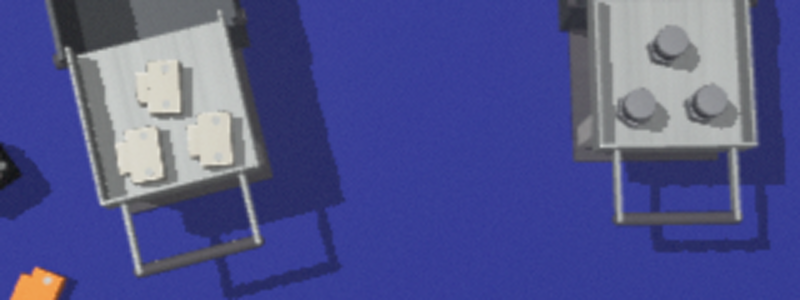

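The crop confirms it: the left tray holds the flat slabs with feet, and the right tray holds the round-capped glands. The bar middle is at about (438, 232, 120) and the handle's x axis points at 13.6°. I'll go above it now.

```bash
python3 -m jog '[{"dp":[-0.033,-0.018,0],"angular":[0,0,0],"hand":0.055},{"dp":[-0.033,-0.018,0],"angular":[0,0,0],"hand":0.055},{"dp":[-0.033,-0.018,0],"angular":[0,0,0],"hand":0.055},{"dp":[-0.033,-0.018,0],"angular":[0,0,0],"hand":0.055},{"dp":[-0.033,-0.018,0],"angular":[0,0,0],"hand":0.055},{"dp":[-0.033,-0.018,0],"angular":[0,0,0],"hand":0.055},{"dp":[-0.033,-0.018,0],"angular":[0,0,0],"hand":0.055},{"dp":[-0.033,-0.018,0],"angular":[0,0,0],"hand":0.055},{"dp":[-0.033,-0.018,0],"angular":[0,0,0],"hand":0.055},{"dp":[-0.030,-0.015,0],"angular":[0,0,0],"hand":0.055}]' 30
python3 -m jog '[{"dp":[0,0,0],"angular":[0,0,8],"hand":0.055},{"dp":[0,0,0],"angular":[0,0,8],"hand":0.055},{"dp":[0,0,0],"angular":[0,0,8],"hand":0.055},{"dp":[0,0,0],"angular":[0,0,8],"hand":0.055},{"dp":[0,0,0],"angular":[0,0,8],"hand":0.055},{"dp":[0,0,0],"angular":[0,0,8],"hand":0.055},{"dp":[0,0,0],"angular":[0,0,7.5],"hand":0.055},{"dp":[0,0,0],"angular":[0,0,0],"hand":0.055},{"dp":[0,0,0],"angular":[0,0,0],"hand":0.055}]'
cat >> h.py <<'E'
def look(name):
    o=r.get_obs();im=r.snapshot("wrist");cv2.imwrite(name,im[:,:,::-1])
    return o["ee_pos"],R.from_quat(o["orientation"])
def wray(u,v,p,Q):
    c=r.calibration("wrist");f=200/np.tan(np.radians(c["fovy"]/2));H=c["hand_eye"]
    a,b=u-c["cx"],v-c["cy"];rr=np.hypot(a,b)+1e-9;t=rr/f
    d=np.array([np.sin(t)*a/rr,-np.sin(t)*b/rr,-np.cos(t)])
    return p+Q.apply(H[:3,3]),Q.apply(H[:3,:3]@d)
def watz(u,v,z,p,Q):
    o,d=wray(u,v,p,Q);return o+d*(z-o[2])/d[2]
E
python3 - <<'E'
from h import *
p,Q=look("pics/w1.png");print(p,Q.as_quat(),np.round(Q.as_matrix(),3),r.get_obs()["joints"])
np.savez("w1.npz",p=p,q=Q.as_quat())
E
```

```text
clock: 1.1
ee_pos: [438.9, 231.1, 250.1]
orientation: [0.181, 0.984, -0.0, -0.0]
wrist_force: [0.5, -0.1, -0.5]
finger_gap: 0.648
grip_force: 0.0
clock: 2.0
ee_pos: [438.0, 232.6, 250.2]
orientation: [0.616, 0.788, -0.0, -0.0]
wrist_force: [0.7, 0.6, -0.3]
finger_gap: 0.647
grip_force: 0.0
[438.00422    232.64054084 250.15010171] [ 6.16243745e-01  7.87555456e-01 -1.78118944e-04 -1.38920911e-04] [[-0.24   0.971 -0.   ]
 [ 0.971  0.24  -0.   ]
 [-0.    -0.    -1.   ]] [ 2.49044421e-01  2.86115211e-01  1.44194957e+00 -2.75283397e-05
  1.41389736e+00  6.55161337e-03]
```

View pics/w1.png

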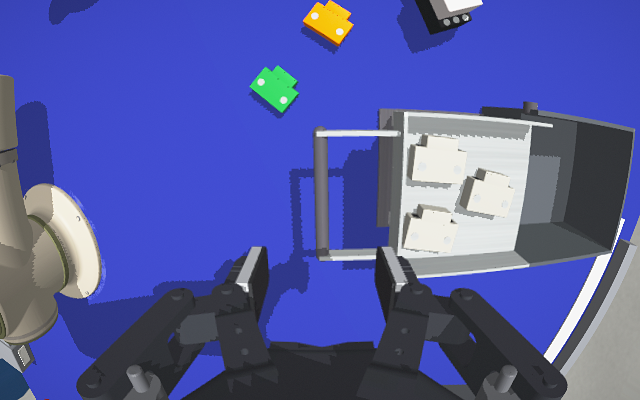

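The wrist view shows the bar from (320,130) to (321,258), level with the finger gap in columns, and the blocks in their tray.

```bash
python3 - <<'E'
from h import *
z=np.load("w1.npz");p,Q=z["p"],R.from_quat(z["q"])
a=watz(320,130,120,p,Q);b=watz(321,257,120,p,Q);m=(a+b)/2
print(a,b,np.linalg.norm(a-b),m,np.degrees(np.arctan2(*(a-b)[[1,0]])),"tool shift",Q.inv().apply(m-p))
E
```

```text
[423.64864334 288.95246854 120.        ] [451.97678671 177.94199994 120.        ] 114.56791804657682 [437.81271502 233.44723424 120.        ] 104.31547339854065 tool shift [8.29166173e-01 6.69133446e-02 1.30150084e+02]
```

Already centred. Descend and close.

```bash
python3 -m jog '[{"dp":[0,0,0.03],"angular":[0,0,0],"hand":0.055},{"dp":[0,0,0.03],"angular":[0,0,0],"hand":0.055},{"dp":[0,0,0.03],"angular":[0,0,0],"hand":0.055},{"dp":[0,0,0.025],"angular":[0,0,0],"hand":0.055},{"dp":[0,0,0.015],"angular":[0,0,0],"hand":0.055},{"dp":[0,0,0],"angular":[0,0,0],"hand":0.055}]' 30
python3 -m jog '[{"dp":[0,0,0],"angular":[0,0,0],"hand":0.0},{"dp":[0,0,0],"angular":[0,0,0],"hand":0.0},{"dp":[0,0,0],"angular":[0,0,0],"hand":0.0},{"dp":[0,0,0],"angular":[0,0,0],"hand":0.0},{"dp":[0,0,0],"angular":[0,0,0],"hand":0.0},{"dp":[0,0,0],"angular":[0,0,0],"hand":0.0}]'
python3 - <<'E'
import numpy as np
t=np.arange(0,1.01,.05);x=-215*np.cos(t)+20*np.sin(t)+215;z=215*np.sin(t)+20*np.cos(t)-20
for i in range(1,len(t)):print(round(t[i],2),np.round([x[i]-x[i-1],z[i]-z[i-1],x[i],z[i]],1))
E
```

```text
clock: 2.65
ee_pos: [437.2, 232.4, 118.6]
orientation: [0.617, 0.787, -0.002, -0.001]
wrist_force: [-1.3, 0.3, 0.3]
finger_gap: 0.644
grip_force: 0.0
clock: 3.25
ee_pos: [437.7, 232.6, 121.2]
orientation: [0.617, 0.787, -0.0, 0.0]
wrist_force: [-4.7, -1.3, 5.0]
finger_gap: 0.127
grip_force: 29.2
0.05 [ 1.3 10.7  1.3 10.7]
0.1 [ 1.8 10.6  3.1 21.4]
0.15 [ 2.3 10.5  5.4 31.9]
0.2 [ 2.9 10.4  8.3 42.3]
0.25 [ 3.4 10.3 11.6 52.6]
0.3 [ 3.9 10.1 15.5 62.6]
0.35 [ 4.4  9.9 19.9 72.5]
0.4 [ 4.9  9.6 24.8 82.1]
0.45 [ 5.3  9.4 30.1 91.5]
0.5 [  5.8   9.1  35.9 100.6]
0.55 [  6.3   8.8  42.2 109.4]
0.6 [  6.7   8.5  48.8 117.9]
0.65 [  7.1   8.1  55.9 126. ]
0.7 [  7.5   7.8  63.4 133.8]
0.75 [  7.9   7.4  71.3 141.2]
0.8 [  8.2   7.   79.6 148.2]
0.85 [  8.6   6.6  88.1 154.7]
0.9 [  8.9   6.1  97.  160.8]
0.95 [  9.2   5.7 106.2 166.5]
1.0 [  9.5   5.2 115.7 171.7]
```

Gripped (gap about 11 mm). Now I'll lift along the arc with the tool vertical so the bar turns in the pads.

```bash
python3 -m jog '[{"dp":[0,0.0013,-0.0107],"angular":[0,0,0],"hand":0.0},{"dp":[0,0.0018,-0.0106],"angular":[0,0,0],"hand":0.0},{"dp":[0,0.0023,-0.0105],"angular":[0,0,0],"hand":0.0},{"dp":[0,0.0029,-0.0104],"angular":[0,0,0],"hand":0.0},{"dp":[0,0.0034,-0.0103],"angular":[0,0,0],"hand":0.0},{"dp":[0,0.0039,-0.0101],"angular":[0,0,0],"hand":0.0}]'
```

```text
clock: 3.85
ee_pos: [451.9, 236.4, 183.8]
orientation: [0.617, 0.787, -0.001, -0.001]
wrist_force: [-5.2, 0.4, -2.4]
finger_gap: 0.126
grip_force: 29.2
```

```bash
python3 -m jog '[{"dp":[0,0.0044,-0.0099],"angular":[0,0,0],"hand":0.0},{"dp":[0,0.0049,-0.0096],"angular":[0,0,0],"hand":0.0},{"dp":[0,0.0053,-0.0094],"angular":[0,0,0],"hand":0.0},{"dp":[0,0.0058,-0.0091],"angular":[0,0,0],"hand":0.0},{"dp":[0,0.0063,-0.0088],"angular":[0,0,0],"hand":0.0},{"dp":[0,0.0067,-0.0085],"angular":[0,0,0],"hand":0.0}]'
python3 -m jog '[{"dp":[0,0.0071,-0.0081],"angular":[0,0,0],"hand":0.0},{"dp":[0,0.0075,-0.0078],"angular":[0,0,0],"hand":0.0},{"dp":[0,0.0079,-0.0074],"angular":[0,0,0],"hand":0.0},{"dp":[0,0.0082,-0.0070],"angular":[0,0,0],"hand":0.0},{"dp":[0,0.0086,-0.0066],"angular":[0,0,0],"hand":0.0},{"dp":[0,0.0089,-0.0061],"angular":[0,0,0],"hand":0.0},{"dp":[0,0.0092,-0.0057],"angular":[0,0,0],"hand":0.0},{"dp":[0,0.0095,-0.0052],"angular":[0,0,0],"hand":0.0},{"dp":[0,0,0],"angular":[0,0,0],"hand":0.0},{"dp":[0,0,0],"angular":[0,0,0],"hand":0.0}]'
python3 -c '
from h import *
a=r.snapshot("top")[40:290,130:330,::-1];b=r.snapshot("scene")[80:230,290:490,::-1]
cv2.imwrite("pics/u1.png",np.hstack([cv2.resize(a,(400,500)),cv2.resize(b,(400,500))]))'
```

```text
clock: 4.45
ee_pos: [482.9, 244.6, 239.7]
orientation: [0.617, 0.787, -0.002, -0.002]
wrist_force: [-15.7, -0.0, 8.1]
finger_gap: 0.125
grip_force: 29.4
clock: 5.45
ee_pos: [549.4, 262.0, 295.5]
orientation: [0.617, 0.787, 0.002, -0.001]
wrist_force: [-8.9, 7.2, 11.3]
finger_gap: 0.128
grip_force: 30.7
```

View pics/u1.png

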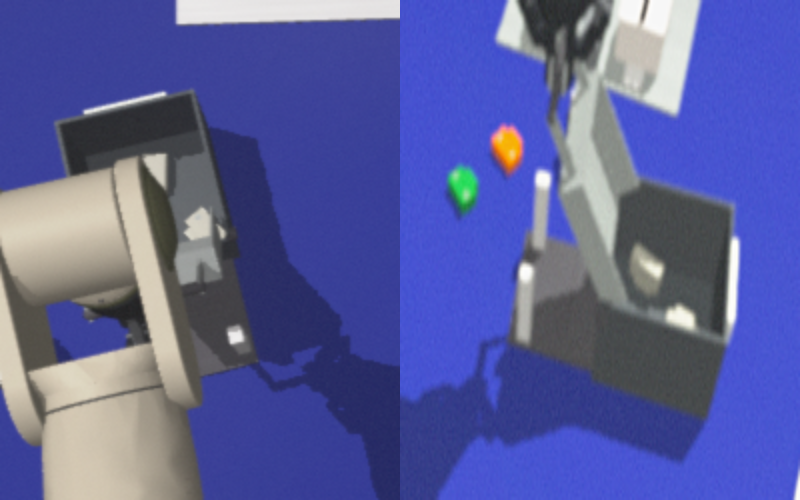

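Two blocks are visible in the bin, in the right panel at (648,268) and (680,318). The third is out of sight, so I'll tip further to 1.2 and look again.

```bash
python3 -m jog '[{"dp":[0,0.0097,-0.0047],"angular":[0,0,0],"hand":0.0},{"dp":[0,0.0099,-0.0042],"angular":[0,0,0],"hand":0.0},{"dp":[0,0.0101,-0.0038],"angular":[0,0,0],"hand":0.0},{"dp":[0,0.0103,-0.0032],"angular":[0,0,0],"hand":0.0},{"dp":[0,0,0],"angular":[0,0,0],"hand":0.0},{"dp":[0,0,0],"angular":[0,0,0],"hand":0.0},{"dp":[0,0,0],"angular":[0,0,0],"hand":0.0}]'
python3 -c '
from h import *
a=r.snapshot("wrist")[:,:,::-1];b=r.snapshot("scene")[80:230,290:490,::-1]
cv2.imwrite("pics/u2.png",np.hstack([cv2.resize(a,(400,250)),cv2.resize(b,(400,250),interpolation=2)]));'
```

```text
clock: 6.25
ee_pos: [588.5, 271.7, 311.0]
orientation: [0.616, 0.787, 0.002, -0.0]
wrist_force: [-4.8, 8.7, 7.0]
finger_gap: 0.126
grip_force: 30.7
```

View pics/u2.png

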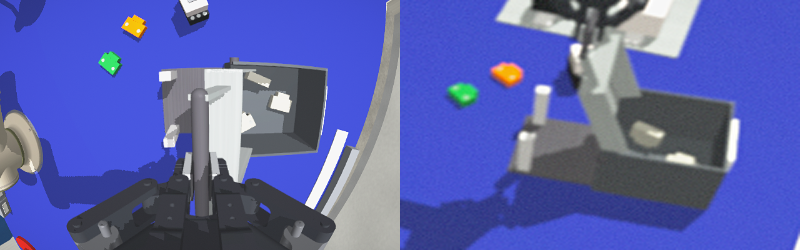

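The wrist view shows all three blocks in the bin, at (257,78), (280,102) and (248,122). Lowering along the same arc.

```bash
python3 -m jog '[{"dp":[0,-0.0103,0.0032],"angular":[0,0,0],"hand":0.0},{"dp":[0,-0.0101,0.0038],"angular":[0,0,0],"hand":0.0},{"dp":[0,-0.0099,0.0042],"angular":[0,0,0],"hand":0.0},{"dp":[0,-0.0097,0.0047],"angular":[0,0,0],"hand":0.0},{"dp":[0,-0.0095,0.0052],"angular":[0,0,0],"hand":0.0},{"dp":[0,-0.0092,0.0057],"angular":[0,0,0],"hand":0.0},{"dp":[0,-0.0089,0.0061],"angular":[0,0,0],"hand":0.0},{"dp":[0,-0.0086,0.0066],"angular":[0,0,0],"hand":0.0},{"dp":[0,-0.0082,0.0070],"angular":[0,0,0],"hand":0.0},{"dp":[0,-0.0079,0.0074],"angular":[0,0,0],"hand":0.0}]'
python3 -m jog '[{"dp":[0,-0.0075,0.0078],"angular":[0,0,0],"hand":0.0},{"dp":[0,-0.0071,0.0081],"angular":[0,0,0],"hand":0.0},{"dp":[0,-0.0067,0.0085],"angular":[0,0,0],"hand":0.0},{"dp":[0,-0.0063,0.0088],"angular":[0,0,0],"hand":0.0},{"dp":[0,-0.0058,0.0091],"angular":[0,0,0],"hand":0.0},{"dp":[0,-0.0053,0.0094],"angular":[0,0,0],"hand":0.0},{"dp":[0,-0.0049,0.0096],"angular":[0,0,0],"hand":0.0},{"dp":[0,-0.0044,0.0099],"angular":[0,0,0],"hand":0.0}]'
```

```text
clock: 7.35
ee_pos: [499.7, 248.0, 255.3]
orientation: [0.617, 0.787, 0.001, 0.001]
wrist_force: [0.9, 1.1, -0.2]
finger_gap: 0.126
grip_force: 31.6
clock: 8.15
ee_pos: [453.1, 235.7, 182.9]
orientation: [0.618, 0.787, -0.0, 0.001]
wrist_force: [1.7, -5.6, -1.2]
finger_gap: 0.128
grip_force: 32.6
```

```bash
python3 -m jog '[{"dp":[0,-0.0039,0.0101],"angular":[0,0,0],"hand":0.0},{"dp":[0,-0.0034,0.0103],"angular":[0,0,0],"hand":0.0},{"dp":[0,-0.0029,0.0104],"angular":[0,0,0],"hand":0.0},{"dp":[0,-0.0012,0.0053],"angular":[0,0,0],"hand":0.0},{"dp":[0,-0.0011,0.0052],"angular":[0,0,0],"hand":0.0},{"dp":[0,-0.0009,0.0053],"angular":[0,0,0],"hand":0.0},{"dp":[0,-0.0009,0.0053],"angular":[0,0,0],"hand":0.0},{"dp":[0,-0.0004,0.003],"angular":[0,0,0],"hand":0.0},{"dp":[0,-0.0004,0.003],"angular":[0,0,0],"hand":0.0},{"dp":[0,0,0],"angular":[0,0,0],"hand":0.0}]'
```

```text
clock: 9.15
ee_pos: [438.5, 232.0, 124.7]
orientation: [0.618, 0.787, -0.001, 0.0]
wrist_force: [0.2, -7.1, -0.6]
finger_gap: 0.127
grip_force: 33.4
```

```bash
python3 -m jog '[{"dp":[0,0,0.0015],"angular":[0,0,0],"hand":0.0},{"dp":[0,0,0.0015],"angular":[0,0,0],"hand":0.0},{"dp":[0,0,0.001],"angular":[0,0,0],"hand":0.0},{"dp":[0,0,0],"angular":[0,0,0],"hand":0.0},{"dp":[0,0,0],"angular":[0,0,0],"hand":0.0}]'
```

```text
clock: 9.65
ee_pos: [438.1, 231.9, 120.8]
orientation: [0.617, 0.787, -0.001, 0.0]
wrist_force: [-1.4, -7.7, -0.5]
finger_gap: 0.123
grip_force: 33.4
```

```bash
python3 -m jog '[{"dp":[0,0,0.0007],"angular":[0,0,0],"hand":0.0},{"dp":[0,0,0.0007],"angular":[0,0,0],"hand":0.0},{"dp":[0,0,0],"angular":[0,0,0],"hand":0.0},{"dp":[0,0,0],"angular":[0,0,0],"hand":0.0}]'
```

```text
clock: 10.05
ee_pos: [438.0, 231.9, 119.5]
orientation: [0.617, 0.787, -0.001, 0.0]
wrist_force: [-2.3, -7.3, -0.7]
finger_gap: 0.122
grip_force: 33.4
```

```bash
python3 -m jog '[{"dp":[0,0,0.001],"angular":[0,0,0],"hand":0.0},{"dp":[0,0,0.001],"angular":[0,0,0],"hand":0.0},{"dp":[0,0,0],"angular":[0,0,0],"hand":0.0},{"dp":[0,0,0],"angular":[0,0,0],"hand":0.0}]'
```

```text
clock: 10.45
ee_pos: [437.9, 231.9, 118.1]
orientation: [0.617, 0.787, -0.001, 0.0]
wrist_force: [-4.6, -9.7, 7.9]
finger_gap: 0.124
grip_force: 34.3
```

```bash
python3 -m jog '[{"dp":[0,0,0.001],"angular":[0,0,0],"hand":0.0},{"dp":[0,0,0.001],"angular":[0,0,0],"hand":0.0},{"dp":[0,0,0],"angular":[0,0,0],"hand":0.0},{"dp":[0,0,0],"angular":[0,0,0],"hand":0.0}]'
```

```text
clock: 10.85
ee_pos: [437.9, 231.9, 117.8]
orientation: [0.617, 0.787, -0.001, 0.001]
wrist_force: [-9.7, -11.3, 24.5]
finger_gap: 0.125
grip_force: 36.0
```

Contact: the tray is resting on its stop. I'll ease off 2 mm, open gently to 50 mm, and then retreat upward.

```bash
python3 -m jog '[{"dp":[0,0,-0.001],"angular":[0,0,0],"hand":0.0},{"dp":[0,0,-0.001],"angular":[0,0,0],"hand":0.0},{"dp":[0,0,0],"angular":[0,0,0],"hand":0.02},{"dp":[0,0,0],"angular":[0,0,0],"hand":0.05},{"dp":[0,0,0],"angular":[0,0,0],"hand":0.05},{"dp":[0,0,0],"angular":[0,0,0],"hand":0.05},{"dp":[0,0,0],"angular":[0,0,0],"hand":0.05}]'
python3 -m jog '[{"dp":[0,0,-0.015],"angular":[0,0,0],"hand":0.05},{"dp":[0,0,-0.03],"angular":[0,0,0],"hand":0.05},{"dp":[0,0,-0.03],"angular":[0,0,0],"hand":0.05},{"dp":[0,0,-0.03],"angular":[0,0,0],"hand":0.05},{"dp":[0,0,-0.03],"angular":[0,0,0],"hand":0.05},{"dp":[0,0,0],"angular":[0,0,0],"hand":0.05},{"dp":[0,0,0],"angular":[0,0,0],"hand":0.05}]'
python3 -c '
from h import *
a=r.snapshot("wrist")[:,:,::-1];b=r.snapshot("scene")[60:310,220:500,::-1]
cv2.imwrite("pics/f.png",np.hstack([cv2.resize(a,(400,250)),cv2.resize(b,(280,250))]));'
```

```text
clock: 11.55
ee_pos: [438.6, 232.9, 117.6]
orientation: [0.618, 0.786, 0.0, -0.0]
wrist_force: [0.3, 0.2, 0.2]
finger_gap: 0.588
grip_force: 0.0
clock: 12.25
ee_pos: [438.5, 232.8, 252.6]
orientation: [0.618, 0.786, 0.0, 0.0]
wrist_force: [0.4, 0.4, -0.5]
finger_gap: 0.587
grip_force: 0.0
```

View pics/f.png

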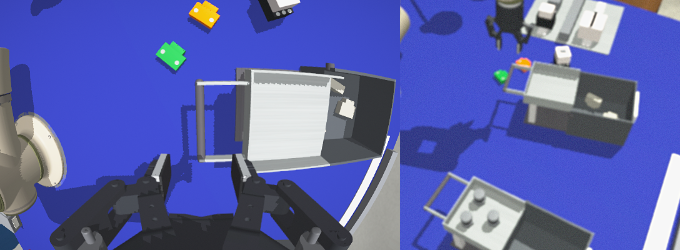

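The block tray is level and empty, with the handle at (200,120) in the left panel. The blocks are in its bin, and the gland tray is still down with all three glands. The gripper is clear.

```bash
python3 -c '
from plant import r
print(r.job_done())'
```

```text
the job is handed in; nothing more can be done
None
```

I tipped all three terminal blocks into their bin, lowered the tray back to level and let go, leaving the gland tray and look-alikes untouched; I handed the job in just after 12 s, and no verdict was returned.

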